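# Load the label roll's spring spindle into the dispenser stand

## Robot

A 6-joint arm with a two-finger parallel gripper is mounted at the origin on the work surface; the furniture and walls round the work are solid. World frame = base frame: x ahead of the robot, y to its left, z up, the work surface at z = 0. Lengths are in m, angles in rad, forces in N, time in s.
With the tool pointing down it reaches from about 0.275 to 0.725 m from the base axis. Payload 15.9 kg.
Tool frame: the origin (TCP) lies at the very end of the fingers, on their centre line; the grasp point (between the pads) lies 19 mm behind it (bot.grip_point_offset is the distance from the TCP to the grasp point, in m); z points along the fingers, x is the direction in which the jaws open and shut, and the axes are right-handed (so a half turn about z gives the same grasp; the last joint's range is limited). The gripper opens to 85 mm and grips with 20 to 120 N. Pads are 22 mm wide; open, the fingers measure 114 mm over their backs; the gripper's body (76 mm by 85 mm) begins 54 mm behind the grasp point. The pads swing forward as they close: fully open they stand 13 mm farther back than shut.
Start: joints at [-1.234, 0.213, -0.034, 1.323, 0, 1.571], TCP at [0.165, -0.472, 0.231] pointing down, gripper open.
Joint ranges: [-2.98, 2.98], [-0.74, 1.72], [-1.14, 1.35], [-2.1, 2.04], [-1.57, 1.44], [-3.14, 3.14]. Speed limits (rad/s): [1.89, 1.89, 2.39, 2.57, 3.14, 3.14].

## Interface

Orientations are given as a unit quaternion [x, y, z, w].
In Python, from workcell import bot gives the robot as it stands.
- The arm moves only by the tool play_rows, never from a script. Its argument "targets" is a list of rows, each an object with "fingers": the opening, from -1 (shut) to 1 (fully open), so that 0 is half open; "travel": the shift along the tool's x, y, z in units of 40 mm (1.0 is 40 mm), a list of three; "angular": the turn, a rotation vector about the tool's x, y, z in units of 6 degrees (1.0 is 6 degrees), a list of three. In form: [{"fingers": fingers, "travel": [x, y, z], "angular": [rx, ry, rz]}, ...]. A call has 1 to 10 rows; each row shifts and turns the commanded pose from where the row before left it, along the tool's axes as they then stand; what a row does not reach is not made up. A row lasts 1/12 s, in which the tool goes at most 41.7 mm and 7.16 degrees, less where a joint would pass 70% of its speed; a pose out of reach is approached as far as the arm can. A call is refused whole if a number of a shift passes 1 or a number of a turn 1, either way. A call with a gripper value outside its range is refused whole. The fingers move at their own pace and stop on an object; "force" is the grip in N (left out, the last holds). Time passes only in rows, so rows that do not move let the fingers close. It gives the time, the measured TCP pose, the force and the opening at its end, in the units of the state.
- bot.sense(): the state, without advancing time (a new reading comes with each control period).
- bot.get_image(name): name is "side" or "top"; returns a dict with "color" (420x560x3 uint8, blue, green, red), "fx", "fy", "cx", "cy" (pixels), "cam_to_world" (4x4, takes a point from camera to world coordinates). Camera axes: x right, y up, looking along -z (the intrinsics and any distortion apply to the point x, -y, -z); pixel columns grow to the right and rows downward; lengths in m; the calibration is good to about 2 mm. A picture is of the moment at which its call begins. There is no depth.
- bot.sign_off(): hands the job in, once; it reports no verdict.
The state is a dict: "time_s": time; "joint_positions": joint angles; "joint_vel": joint speeds; "joint_torque": joint torques, N m; "tcp_pos": TCP position; "tcp_rot": TCP orientation; "force": force on the tool from outside, world axes, zero at the start; "torque": the same for the moment, N m; "finger_gap": opening from 0.0 (shut) to 1.0 (fully open).
Only numpy, scipy, OpenCV 4.12 (cv2) and the standard library are available. Lean on these libraries where they do the work, as an engineer would, in place of code of your own. Each camera call takes 0.05 s, during which the arm holds its last target.

## Task

Load the label roll into the dispenser stand: put the blue spring-loaded end of its spindle into the blue cup of the low cheek, push the spring in, swing the steel pin down the white channel of the tall cheek to its cup and let the spring drive it home. The spindle must end held by its spring in both cups, let go and at rest. Leave the two cartons on the bench where they stand.

Things in the scene. Friction and masses are not known exactly. Their poses are not given: they have to be found in the camera images.
- roll_spindle: Label roll, 46 mm across, 62 mm wide, fast on a spindle 154 mm long, about 0.18 kg. Origin: on the axis, mid-roll; x along the spindle towards the steel pin (y, z may point anywhere round it). Grey hubs, 23 mm across, reach 38 mm from the origin both ways. It lies level on its rest, axis 42 mm above the bench; grasp across the roll, lift straight up.
- spring_cap (a joint): How far the blue cap is pushed into the spindle, m: 0 free (spindle 154 mm long) to 0.018 (136 mm long). The spring pushes with 3 N at first, 8.4 N at the end. Seated in the stand it reads about 0.003.
- cap_tip (a point): Centre of the domed end of the blue spring cap (18 mm across): x = -77 mm on the spindle when free.
- pin_tip (a point): Tip of the fixed steel pin (10 mm across, round end), on the axis: x = +77 mm on the spindle.
- label_stand: Dispenser stand, fixed, 172 (x) by 100 mm; origin on the bench under its middle, z up, x from the low cheek (near the robot, top at 90 mm, 84 mm wide) to the tall one (64 mm wide, top at 117 mm). Cup axis along x at 70 mm height. 132 mm between cup mouths, so the spindle goes in cap first, pin end raised over 20 degrees, and is levelled with the spring pressed 14 to 17 mm.
- near_cup (a point): Centre of the bottom of the blue round cup on the low cheek: stand x = -76 mm, height 70 mm. It opens towards +x; mouth at x = -66 mm, 10 mm deep, 29 mm wide inside at the mouth, 20 mm at the bottom, 37 mm outside.
- far_cup (a point): Centre of the bottom of the far cup: stand x = +75 mm, height 70 mm; a round hole, 13 mm wide and 9 mm deep, in the white block on the tall cheek, opening towards -x at x = +66 mm.
- channel_top (a point): Middle of the upper mouth of the channel that leads down to the far cup: stand x = +59 mm, y = 0, height 114 mm. Two upright ribs stand out 14 mm from the block's face (x = +52 to +66 mm), 16 mm apart, flared to about 28 mm at the top; the channel is open towards the low cheek, its floor at 63.5 mm height is level with the bottom of the hole.
- spindle_rest: Grey rest, fixed, 104 by 60 mm, x along the spindle on it, origin under its middle. Two uprights 4 mm thick, 46 mm wide, tops 45 mm above the bench, carry the hubs 35 mm either side of the middle; base plate 7 mm thick.
- white_carton: Bystander: upright white carton, 58 by 58 mm, 75 mm high; origin under its centre.
- blue_carton: Bystander: blue carton, 100 (x) by 68 mm, 45 mm high; origin under its centre.

How it is judged:
By the outcome, as a careful person would: the job done as asked, in the order asked, and still so for the second after the job is handed in, with the robot touching nothing.
It also fails if it takes over 43 s, if anything falls off the work surface, if the arm or the gripper's body presses on something with over 40 N, if the wrist force passes 120 N, or if a joint passes its speed limit or range.

## Working session

There is one attempt and no reset: what is moved stays moved. The work goes in short steps, Python scripts to look and compute and a tool call to move; the robot and the scene stay as the last step left them, time stands still between calls to the robot, and variables do not carry over. Pictures are saved under pics/ and viewed, and the job is handed in when it is done.

Besides the shell and the picture viewer there is one more tool, called after "Call:" in YAML: its name, and indented under it one key for each argument. play_rows: Moves the arm, as the interface text tells. Its arguments: {"type":"object","properties":{"targets":{"type":"array","items":{"type":"object","properties":{"fingers":{"type":"number"},"travel":{"type":"array","items":{"type":"number"}},"angular":{"type":"array","items":{"type":"number"}}}}},"force":{"type":"number"}},"required":["targets"]}

```bash
ls; mkdir -p pics
python3 - <<'E'
from workcell import bot
import cv2,json
s=bot.sense(); print(s, bot.grip_point_offset)
for n in("side","top"):
    d=bot.get_image(n); cv2.imwrite(f"pics/{n}0.png",d["color"]); print(n,{k:v for k,v in d.items() if k!="color"})
E
```

```text
pics
{'time_s': 0.0, 'joint_positions': array([-1.23403559e+00,  2.13316673e-01, -3.50470346e-02,  1.32352148e+00,
        1.53793933e-05,  1.57079894e+00]), 'joint_vel': array([ 0.00050079, -0.00141118, -0.00038381,  0.00091169,  0.00063811,
        0.00120451]), 'joint_torque': array([-5.68918666e-03, -6.86149549e+01,  4.87127888e+01,  1.73330127e-02,
       -3.86086122e-04,  1.99907350e-05]), 'tcp_pos': array([ 0.16510636, -0.47158783,  0.23084069]), 'tcp_rot': array([ 8.15606720e-01, -5.78606414e-01, -4.39591445e-04, -3.21280700e-04]), 'force': array([ 0.86472858,  0.68637251, -0.56555295]), 'torque': array([-0.02366538, -0.04168614,  0.10891927]), 'finger_gap': 0.9976205294748849} 0.0187
side {'fx': 424.0302558396501, 'fy': 424.0302558396501, 'cx': 282.7754614407496, 'cy': 214.07531041702325, 'cam_to_world': array([[ 0.99951399,  0.00593131,  0.03060392,  0.52700001],
       [ 0.02477191,  0.44485605, -0.89525943, -0.80131733],
       [-0.0189244 ,  0.89558245,  0.44449291,  0.52038155],
       [ 0.        ,  0.        ,  0.        ,  1.        ]])}
top {'fx': 396.6872681731251, 'fy': 396.6872681731251, 'cx': 281.239169774538, 'cy': 209.97670379417974, 'cam_to_world': array([[-0.0130958 ,  0.99117055, -0.13194481,  0.36550771],
       [-0.99986843, -0.01424387, -0.00776104,  0.09134013],
       [-0.00957192,  0.13182581,  0.99122668,  0.99456444],
       [ 0.        ,  0.        ,  0.        ,  1.        ]])}
```

View pics/side0.png

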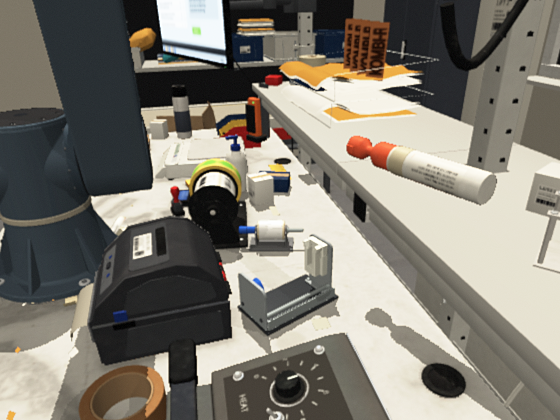

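View pics/top0.png

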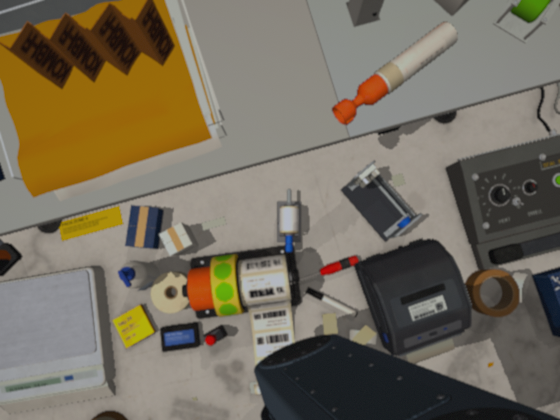

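The side view shows the spindle at about (270,232) and the stand at about (288,285). The top view shows the roll at (289,215) and the stand at (384,200). I'll enlarge both.

Run:
```python
import cv2
a=cv2.imread("pics/side0.png"); t=cv2.imread("pics/top0.png")
cv2.imwrite("pics/c_s.png",cv2.resize(a[205:345,225:345],None,fx=5,fy=4.28*5/4.28,interpolation=cv2.INTER_CUBIC)[:600] if 0 else cv2.resize(a[210:340,225:350],None,fx=4.6,fy=4.6,interpolation=cv2.INTER_CUBIC))
cv2.imwrite("pics/c_t1.png",cv2.resize(t[155:245,335:435],None,fx=6,fy=6,interpolation=cv2.INTER_CUBIC))
cv2.imwrite("pics/c_t2.png",cv2.resize(t[180:260,120:320],None,fx=4,fy=4,interpolation=cv2.INTER_CUBIC))
```

```text
(no output)
```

View pics/c_s.png

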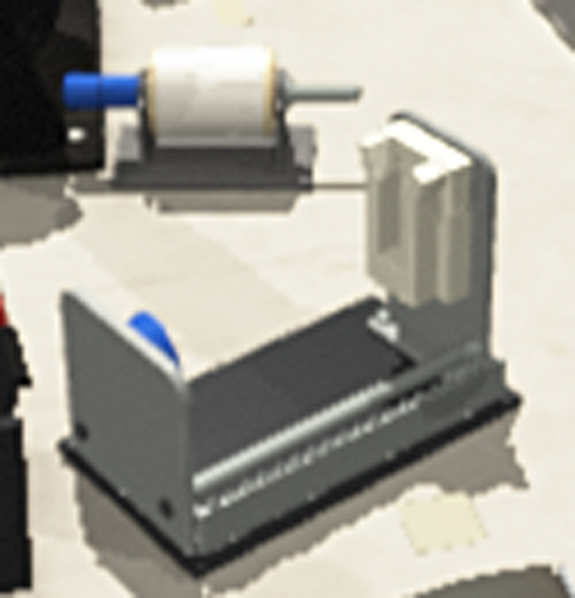

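View pics/c_t1.png

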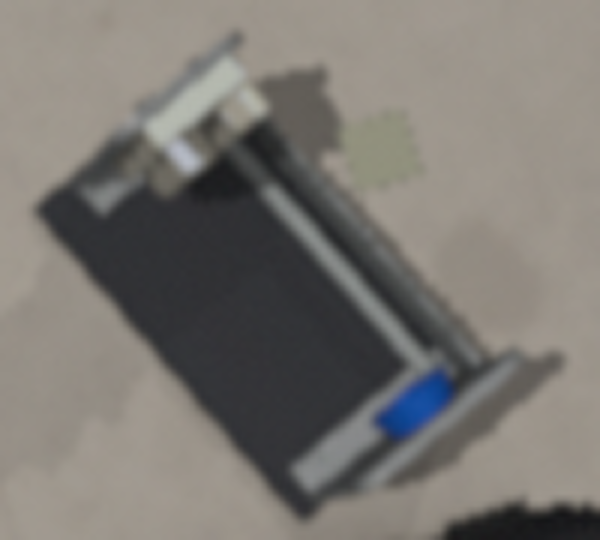

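View pics/c_t2.png

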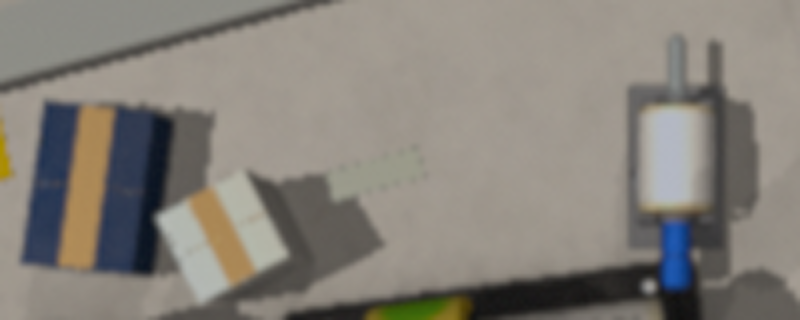

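```bash
cat > h.py <<'E'
import numpy as np, cv2
from scipy.optimize import least_squares
from scipy.spatial.transform import Rotation as R
K={"side":(424.0302558396501,282.7754614407496,214.07531041702325,np.array([[ 0.99951399,  0.00593131,  0.03060392,  0.52700001],[ 0.02477191,  0.44485605, -0.89525943, -0.80131733],[-0.0189244 ,  0.89558245,  0.44449291,  0.52038155],[0,0,0,1]])),
"top":(396.6872681731251,281.239169774538,209.97670379417974,np.array([[-0.0130958 ,  0.99117055, -0.13194481,  0.36550771],[-0.99986843, -0.01424387, -0.00776104,  0.09134013],[-0.00957192,  0.13182581,  0.99122668,  0.99456444],[0,0,0,1]]))}
def proj(n,P):
    f,cx,cy,T=K[n]; P=np.atleast_2d(P); c=(P-T[:3,3])@T[:3,:3]
    return np.c_[cx+f*c[:,0]/-c[:,2], cy-f*c[:,1]/-c[:,2]]
def ray(n,u,v):
    f,cx,cy,T=K[n]; d=T[:3,:3]@np.array([(u-cx)/f,-(v-cy)/f,-1]); return T[:3,3],d
def onz(n,u,v,z):
    o,d=ray(n,u,v); return o+d*(z-o[2])/d[2]
def tri(uvs):
    A=[];b=[]
    for n,(u,v) in uvs.items():
        o,d=ray(n,u,v); d=d/np.linalg.norm(d); M=np.eye(3)-np.outer(d,d); A.append(M); b.append(M@o)
    return np.linalg.lstsq(np.vstack(A),np.hstack(b),rcond=None)[0]
def crop(X,Y,s,ox,oy): return ((X+.5)/s-.5+ox,(Y+.5)/s-.5+oy)
def stand_pts(x,y,yaw,P):
    P=np.atleast_2d(P); c,s=np.cos(yaw),np.sin(yaw); return np.c_[x+c*P[:,0]-s*P[:,1],y+s*P[:,0]+c*P[:,1],P[:,2]]
E
python3 - <<'E'
from h import *
S=lambda X,Y:crop(X,Y,4.6,225,210); T1=lambda X,Y:crop(X,Y,6,335,155); T2=lambda X,Y:crop(X,Y,4,120,180)
for nm,s,t in (("cap",S(64,92),T2(677,290)),("pin",S(360,93),T2(677,37))):
    print(nm,tri({"side":s,"top":t}), onz("top",*t,.042), onz("side",*s,.042))
print("base", [onz("top",*T1(*p),0.00) for p in((40,208),(305,517))])
print("base side", [onz("side",*S(*p),0.0) for p in((65,447),(197,572),(520,402))])
print("tall top", onz("side",*S(490,165),.112), onz("top",*T1(238,38),.117))
print("low top", onz("side",*S(63,292),.088), onz("side",*S(187,375),.088))
E
```

```text
cap [0.39066206 0.08190959 0.04132475] [0.39050112 0.08189234 0.042     ] [0.39099616 0.08069506 0.042     ]
pin [0.54381934 0.07946333 0.04131152] [0.54396176 0.07949294 0.042     ] [0.54353161 0.07808624 0.042     ]
base [array([ 0.54887787, -0.05418747,  0.        ]), array([ 0.41663917, -0.16000185,  0.        ])]
base side [array([ 0.41637285, -0.1528693 ,  0.        ]), array([ 0.4759019 , -0.22748838,  0.        ]), array([ 0.60863539, -0.12251469,  0.        ])]
tall top [ 0.59302714 -0.11257821  0.112     ] [ 0.59133325 -0.11381365  0.117     ]
low top [ 0.42312108 -0.16796678  0.088     ] [ 0.47497742 -0.22139564  0.088     ]
```

```bash
cat > fit.py <<'E'
from h import *
S=lambda X,Y:crop(X,Y,4.6,225,210); T1=lambda X,Y:crop(X,Y,6,335,155)
obs=[("top",T1(38,208),(.086,.05,.003)),("top",T1(305,519),(-.086,.05,.003)),
("side",S(65,447),(-.086,.05,.003)),("side",S(197,574),(-.086,-.05,0)),("side",S(521,402),(.086,-.05,.003))]
def res(p): return np.concatenate([proj(n,stand_pts(*p,P))[0]-o for n,o,P in obs])
r=least_squares(res,[.51,-.14,.67]); print(r.x,np.degrees(r.x[2]));print(r.fun.round(2).reshape(-1,2))
x=r.x
box=lambda x0,x1,y0,y1,z0,z1:np.array([(a,b,c) for a in(x0,x1) for b in(y0,y1) for c in (z0,z1)])
def draw(n,src,x,out,reg,s):
    im=cv2.imread(src)[reg[1]:reg[3],reg[0]:reg[2]]; im=cv2.resize(im,None,fx=s,fy=s,interpolation=cv2.INTER_CUBIC)
    def ln(pts,col):
        q=proj(n,stand_pts(*x,np.array(pts))); q=((q-[reg[0],reg[1]]+.5)*s-.5)
        cv2.polylines(im,[np.round(q*8).astype(np.int32)],False,col,1,cv2.LINE_AA,3)
    ln([(-.086,-.05,0),(.086,-.05,0),(.086,.05,0),(-.086,.05,0),(-.086,-.05,0)],(0,0,255))
    ln([(-.076,-.042,.003),(-.076,-.042,.09),(-.076,.042,.09),(-.076,.042,.003)],(0,255,0))
    ln([(.08,-.032,.003),(.08,-.032,.117),(.08,.032,.117),(.08,.032,.003)],(0,255,255))
    t=np.linspace(0,2*np.pi,40)
    ln(np.c_[0*t-.066,.0185*np.cos(t),.07+.0185*np.sin(t)],(255,0,255))
    ln(np.c_[0*t+.066,.0065*np.cos(t),.07+.0065*np.sin(t)],(255,0,255))
    ln([(.052,-.014,.117),(.052,-.008,.105),(.052,-.008,.0635),(.052,.008,.0635),(.052,.008,.105),(.052,.014,.117)],(255,255,0))
    cv2.imwrite(out,im)
if __name__=="__main__":
    draw("side","pics/side0.png",x,"pics/o_s.png",(225,210,350,340),4.6)
    draw("top","pics/top0.png",x,"pics/o_t.png",(335,155,435,245),6)
E
python3 fit.py
```

```text
[ 0.51272379 -0.14159762  0.67587817] 38.724966323472316
[[-1.63 -0.05]
 [-1.11  0.54]
 [-1.37 -0.07]
 [ 0.35  2.33]
 [ 1.3   0.12]]
```

View pics/o_s.png

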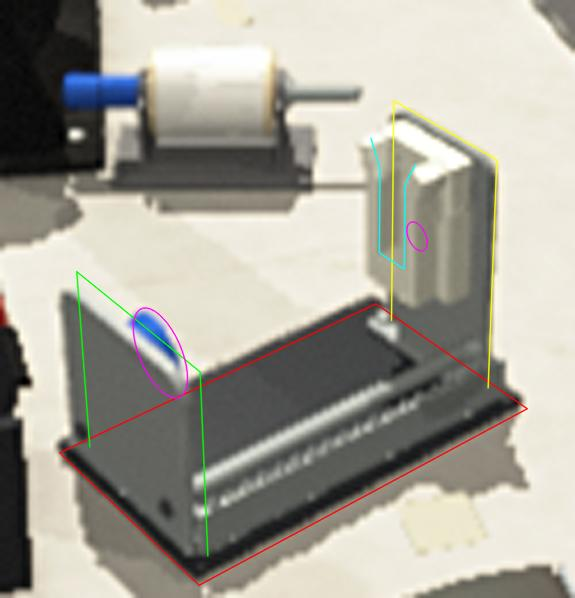

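View pics/o_t.png

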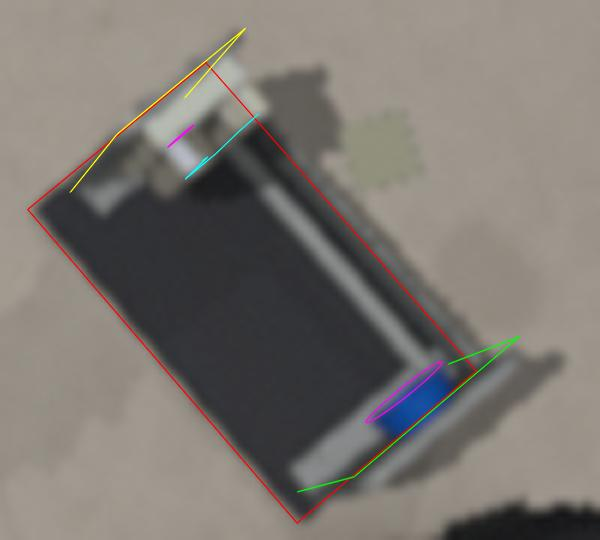

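Run:
```python
import cv2
a=cv2.imread("pics/side0.png"); t=cv2.imread("pics/top0.png")
def c(im,x,y,w,h,s,o): cv2.imwrite(o,cv2.convertScaleAbs(cv2.resize(im[y:y+h,x:x+w],None,fx=s,fy=s,interpolation=cv2.INTER_CUBIC),alpha=1.0))
c(t,350,155,50,40,14,"pics/z1.png")
c(t,380,205,55,40,14,"pics/z2.png")
c(a,295,225,45,60,10,"pics/z3.png")
c(a,232,265,45,60,10,"pics/z4.png")
x=cv2.hconcat([cv2.imread("pics/z3.png")[:, :400],cv2.imread("pics/z4.png")[:, :400]]);cv2.imwrite("pics/z34.png",x)
```

```text
(no output)
```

View pics/z1.png

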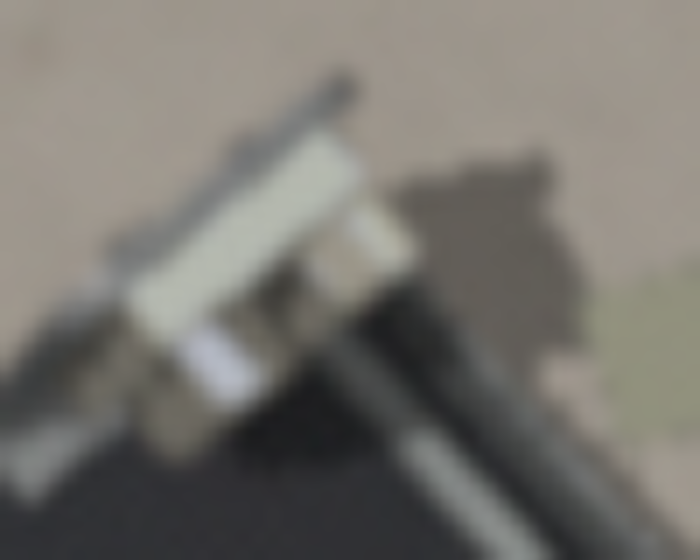

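View pics/z2.png

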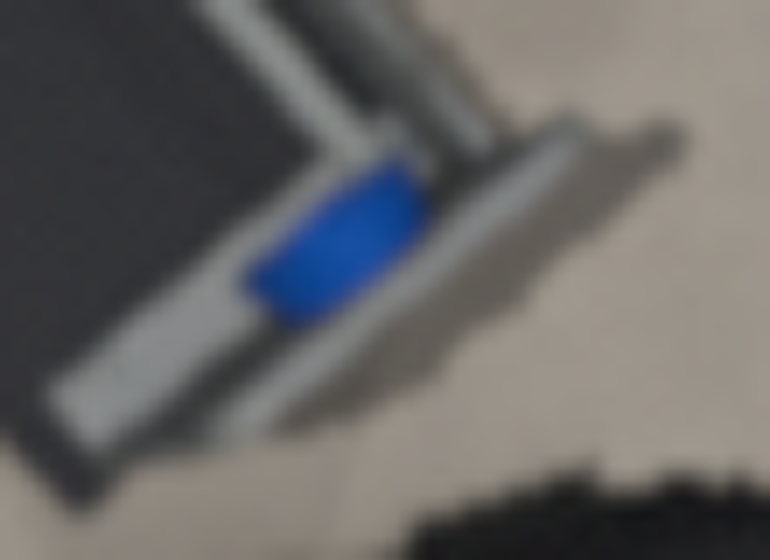

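View pics/z34.png

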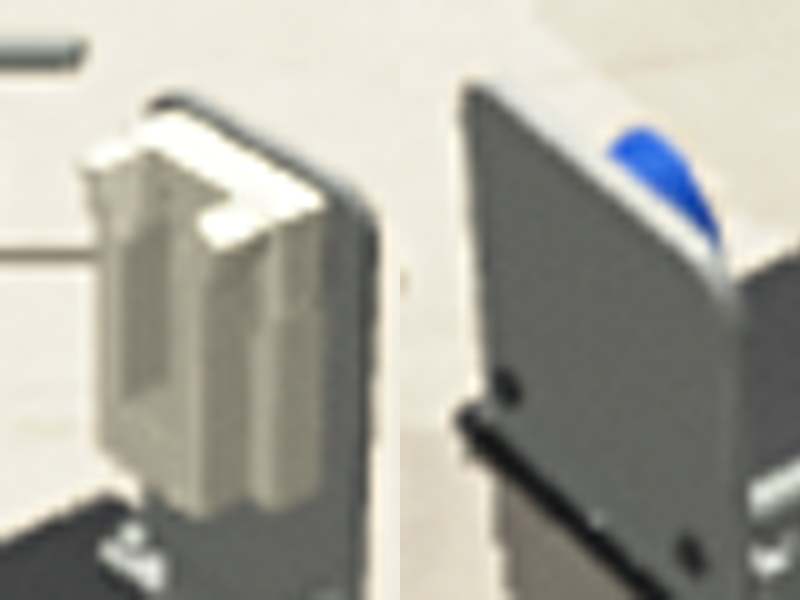

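```bash
cat > fit2.py <<'E'
from fit import *
Z1=lambda X,Y:crop(X,Y,14,350,155); Z2=lambda X,Y:crop(X,Y,14,380,205); Z3=lambda X,Y:crop(X,Y,10,295,225); Z4=lambda X,Y:crop(X-400,Y,10,232,265)
obs=[("top",Z2(248,283),(-.066,.0185,.07)),("top",Z2(402,160),(-.066,-.0185,.07)),
("top",Z2(205,438),(-.086,.042,.086)),("top",Z2(590,122),(-.086,-.042,.086)),
("side",Z4(463,83),(-.086,.042,.09)),("side",Z4(640,127),(-.066,.002,.0885)),
("side",Z3(122,402),(.052,.008,.0635)),
("side",Z3(190,430),(.052,-.008,.0635)),
("top",Z1(345,70),(.086,-.032,.117)),("side",Z3(378,215),(.086,-.032,.112)),
("side",S(197,574),(-.086,-.05,0)),("side",S(521,402),(.086,-.05,.003)),("top",T1(38,208),(.086,.05,.003)),("top",T1(305,519),(-.086,.05,.003)),]
if 1:
    # separate small image offsets per camera to absorb calibration (weak prior 1px)
    def res(p,full=0):
        e=[proj(n,stand_pts(*p[:3],P))[0]-o for n,o,P in obs]
        return np.concatenate(e)
    r=least_squares(res,[.51,-.14,.67],loss="soft_l1"); x=r.x; print(x,np.degrees(x[2]))
    for (n,o,P),e in zip(obs,r.fun.reshape(-1,2)): print(n,P,e.round(2))
    for n in("top","side"):
        ob=[k for k in obs if k[0]==n]
        rr=least_squares(lambda p:np.concatenate([proj(n,stand_pts(*p,P))[0]-o for n,o,P in ob]),x,loss="soft_l1"); print(n,rr.x)
    draw("side","pics/side0.png",x,"pics/o_s.png",(225,210,350,340),4.6)
    draw("top","pics/top0.png",x,"pics/o_t.png",(335,155,435,245),6)
E
python3 fit2.py; python3 -c "
import cv2;a=cv2.imread('pics/o_s.png');b=cv2.imread('pics/o_t.png');b=cv2.resize(b,None,fx=.72,fy=.72);a=cv2.resize(a,None,fx=.65,fy=.65);b=cv2.copyMakeBorder(b,0,max(0,a.shape[0]-b.shape[0]),0,0,0);a=cv2.copyMakeBorder(a,0,max(0,b.shape[0]-a.shape[0]),0,0,0);cv2.imwrite('pics/o2.png',cv2.hconcat([a,b]))"
```

```text
[ 0.51272379 -0.14159762  0.67587817] 38.724966323472316
[[-1.63 -0.05]
 [-1.11  0.54]
 [-1.37 -0.07]
 [ 0.35  2.33]
 [ 1.3   0.12]]
[ 0.51216872 -0.14226751  0.67914224] 38.911983860263184
top (-0.066, 0.0185, 0.07) [-0.97  0.32]
top (-0.066, -0.0185, 0.07) [-0.15 -0.96]
top (-0.086, 0.042, 0.086) [2.22 1.86]
top (-0.086, -0.042, 0.086) [2.03 1.09]
side (-0.086, 0.042, 0.09) [-1.68 -2.06]
side (-0.066, 0.002, 0.0885) [2.35 0.15]
side (0.052, 0.008, 0.0635) [-0.12 -0.15]
side (0.052, -0.008, 0.0635) [-1.53  0.61]
top (0.086, -0.032, 0.117) [-0.38 -1.99]
side (0.086, -0.032, 0.112) [ 2.1  -0.43]
side (-0.086, -0.05, 0) [0.18 2.65]
side (0.086, -0.05, 0.003) [1.01 0.23]
top (0.086, 0.05, 0.003) [-1.4   0.28]
top (-0.086, 0.05, 0.003) [-0.7   0.74]
top [ 0.51302609 -0.14278828  0.67780566]
side [ 0.51153415 -0.14156822  0.67939797]
```

View pics/o2.png

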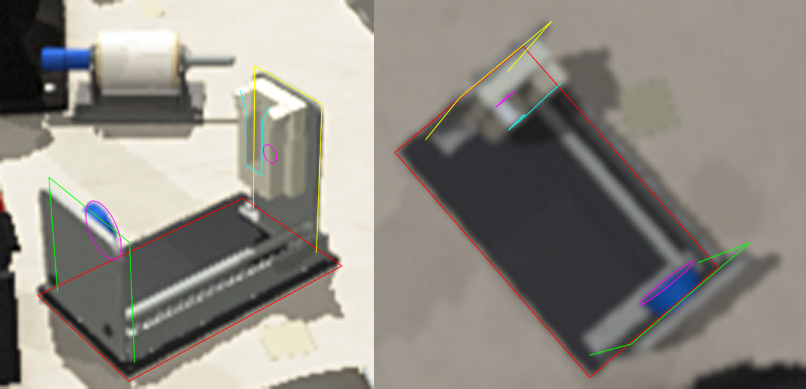

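```bash
cat >> fit2.py <<'E'
print("----")
obs=[k for k in obs if k[2]!=(-.066,.002,.0885)]
th=np.linspace(0,2*np.pi,400)
rim=[Z4(*q) for q in((665,150),(690,178),(710,215),(718,243))]  # right outline of mouth rim, side view
def res3(p):
    e=[]
    for n,o,P in obs:
        P=np.array(P)
        if abs(P[0])==.086 and abs(P[1])!=.05: P[0]=p[3] if P[0]<0 else p[4]
        if abs(P[1])==.05: P=P*[1,1,0]+[0,0,.0]
        e.append(proj(n,stand_pts(*p[:3],P))[0]-o)
    e=list(np.concatenate(e))
    q=proj("side",stand_pts(*p[:3],np.c_[0*th-.066,.0185*np.cos(th),.07+.0185*np.sin(th)]))
    c=q.mean(0)
    for o in rim:
        d=np.linalg.norm(q-o,axis=1);i=d.argmin(); e.append(d[i]*np.sign(np.linalg.norm(q[i]-c)-np.linalg.norm(np.array(o)-c)))
    return np.array(e)
r=least_squares(res3,[*x,-.08,.082],loss="soft_l1"); x=r.x[:3]; print(r.x)
f=res3(r.x)
for (n,o,P),e in zip(obs,f[:2*len(obs)].reshape(-1,2)): print(n,P,e.round(2))
print(f[2*len(obs):])
E
python3 fit2.py | sed -n '/----/,$p'
```

```text
----
[ 0.51093789 -0.14258217  0.68122944 -0.08024238  0.08281689]
top (-0.066, 0.0185, 0.07) [-0.75  0.82]
top (-0.066, -0.0185, 0.07) [ 0.04 -0.48]
top (-0.086, 0.042, 0.086) [0.78 0.44]
top (-0.086, -0.042, 0.086) [ 0.53 -0.37]
side (-0.086, 0.042, 0.09) [ 0.34 -3.03]
side (0.052, 0.008, 0.0635) [-0.8  -0.08]
side (0.052, -0.008, 0.0635) [-2.19  0.67]
top (0.086, -0.032, 0.117) [ 0.64 -0.39]
side (0.086, -0.032, 0.112) [0.18 0.16]
side (-0.086, -0.05, 0) [-0.43  2.8 ]
side (0.086, -0.05, 0.003) [0.31 1.5 ]
top (0.086, 0.05, 0.003) [-1.45  1.04]
top (-0.086, 0.05, 0.003) [-0.77  1.28]
[1.00617779 0.73630909 0.56574092 0.61752514]
```

Run:
```python
from h import *
for n in("top","side"):
  for P in ((.37,.12,0),(.37,.12,.1),(.37,.12,.15),(.40,.08,0),(.40,.08,.1),(.38,-.2,0),(.38,-.2,.1),(.38,-.2,.15)): print(n,P,proj(n,P)[0].round(0))
# printer: top corner nearest robots-right etc
print(tri({"side":(196,222),"top":(443,240)}), tri({"side":(230,295),"top":(471,318)}))
print("disp top",tri({"side":(215,172),"top":(232,285)}))
```

```text
top (0.37, 0.12, 0) [274. 261.]
top (0.37, 0.12, 0.1) [272. 261.]
top (0.37, 0.12, 0.15) [271. 261.]
top (0.4, 0.08, 0) [289. 249.]
top (0.4, 0.08, 0.1) [290. 247.]
top (0.38, -0.2, 0) [402. 255.]
top (0.38, -0.2, 0.1) [415. 254.]
top (0.38, -0.2, 0.15) [423. 254.]
side (0.37, 0.12, 0) [233. 237.]
side (0.37, 0.12, 0.1) [230. 201.]
side (0.37, 0.12, 0.15) [229. 181.]
side (0.4, 0.08, 0) [243. 245.]
side (0.4, 0.08, 0.1) [241. 208.]
side (0.38, -0.2, 0) [216. 323.]
side (0.38, -0.2, 0.1) [211. 278.]
side (0.38, -0.2, 0.15) [208. 253.]
[ 0.38914771 -0.22015578  0.22028653] [ 0.33679689 -0.28357964  0.13786597]
disp top [0.32152381 0.20474206 0.14110163]
```

Run:
```python
import cv2
a=cv2.imread("pics/side0.png"); t=cv2.imread("pics/top0.png")
x=cv2.resize(a[150:360,80:250],None,fx=2.4,fy=2.4,interpolation=cv2.INTER_CUBIC); y=cv2.resize(t[230:370,170:480],None,fx=1.25,fy=1.25)
cv2.imwrite("pics/d.png",x);
```

```text
(no output)
```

View pics/d.png

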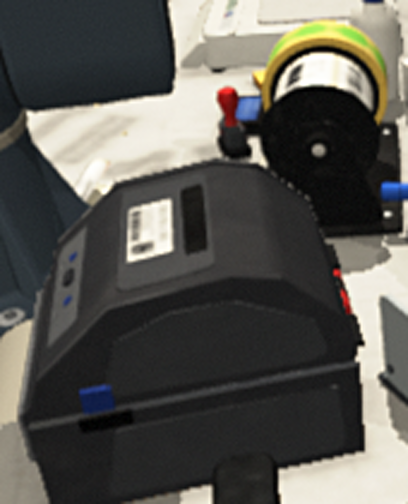

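Call:
play_rows:
  targets:
    - {"fingers": 1, "travel": [0, 0, 0], "angular": [0, 0, -1]}
    - {"fingers": 1, "travel": [0, 0, 0], "angular": [0, 0, 0]}

```text
time_s: 0.27
tcp_pos: [0.1652, -0.4717, 0.231]
tcp_rot: [0.846, -0.533, -0.0, -0.0]
force: [-0.1, 0.0, -0.3]
finger_gap: 1.001
```

```bash
cat > plan.py <<'E'
from h import *
from workcell import bot
def cur():
    s=bot.sense(); return s,np.array(s["tcp_pos"]),R.from_quat(s["tcp_rot"])
def frame(yawx,pitch=0):
    """tool down, tool x at yaw (deg); then pin-up pitch (deg) i.e. rotation about tool -x (choice B)"""
    a=np.radians(yawx); X=np.array([np.cos(a),np.sin(a),0]); Z=np.array([0,0,-1.]); Y=np.cross(Z,X)
    return R.from_matrix(np.c_[X,Y,Z])*R.from_rotvec([-np.radians(pitch),0,0])
def rows(p0,r0,p1,r1,n=None,prof=None):
    rv=(r0.inv()*r1).as_rotvec()
    if n is None: n=int(np.ceil(max(np.linalg.norm(p1-p0)/.039,np.degrees(np.linalg.norm(rv))/5.9)))
    out=[]
    for i in range(n):
        ra=r0*R.from_rotvec(rv*i/n); d=ra.inv().apply((p1-p0)/n)
        out.append((np.round(d/.04,3),np.round(np.degrees(rv/n)/6,3)))
    for t,a in out: print(list(map(float,t)),list(map(float,a)))
    return out
E
python3 - <<'E'
from plan import *
s,p,r=cur(); print(s["joint_positions"].round(3),p,r.as_matrix().round(3),s["time_s"])
E
```

```text
[-1.234  0.213 -0.035  1.323 -0.     1.461] [ 0.16517285 -0.47172501  0.23103564] [[ 0.432 -0.902 -0.   ]
 [-0.902 -0.432  0.001]
 [-0.001 -0.    -1.   ]] 0.2667
```

Run:
```python
from plan import *
s,p,r=cur(); rows(p,r,np.array([.467,.081,.2]),frame(89.1),26)
```

```text
[-0.354, -0.491, 0.03] [-0.0, 0.0, -0.984]
[-0.302, -0.525, 0.03] [-0.0, 0.0, -0.984]
[-0.246, -0.553, 0.03] [-0.0, 0.0, -0.984]
[-0.188, -0.576, 0.03] [-0.0, 0.0, -0.984]
[-0.128, -0.592, 0.03] [-0.0, 0.0, -0.984]
[-0.066, -0.602, 0.03] [-0.0, 0.0, -0.984]
[-0.004, -0.606, 0.03] [-0.0, 0.0, -0.984]
[0.059, -0.603, 0.03] [-0.0, 0.0, -0.984]
[0.12, -0.593, 0.03] [-0.0, 0.0, -0.984]
[0.181, -0.578, 0.03] [-0.0, 0.0, -0.984]
[0.239, -0.556, 0.03] [-0.0, 0.0, -0.984]
[0.295, -0.529, 0.03] [-0.0, 0.0, -0.984]
[0.348, -0.496, 0.03] [-0.0, 0.0, -0.984]
[0.397, -0.457, 0.03] [-0.0, 0.0, -0.984]
[0.442, -0.414, 0.03] [-0.0, 0.0, -0.984]
[0.482, -0.366, 0.03] [-0.0, 0.0, -0.984]
[0.517, -0.315, 0.03] [-0.0, 0.0, -0.984]
[0.547, -0.26, 0.03] [-0.0, 0.0, -0.984]
[0.571, -0.202, 0.03] [-0.0, 0.0, -0.984]
[0.589, -0.142, 0.03] [-0.0, 0.0, -0.984]
[0.6, -0.081, 0.03] [-0.0, 0.0, -0.984]
[0.605, -0.019, 0.03] [-0.0, 0.0, -0.984]
[0.604, 0.044, 0.03] [-0.0, 0.0, -0.984]
[0.596, 0.105, 0.03] [-0.0, 0.0, -0.984]
[0.582, 0.166, 0.03] [-0.0, 0.0, -0.984]
[0.562, 0.225, 0.03] [-0.0, 0.0, -0.984]
```

Call:
play_rows:
  targets:
    - {"fingers": 1, "travel": [-0.354, -0.491, 0], "angular": [0, 0, -0.984]}
    - {"fingers": 1, "travel": [-0.302, -0.525, 0], "angular": [0, 0, -0.984]}
    - {"fingers": 1, "travel": [-0.246, -0.553, 0], "angular": [0, 0, -0.984]}
    - {"fingers": 1, "travel": [-0.188, -0.576, 0], "angular": [0, 0, -0.984]}
    - {"fingers": 1, "travel": [-0.128, -0.592, 0], "angular": [0, 0, -0.984]}
    - {"fingers": 1, "travel": [-0.066, -0.602, 0], "angular": [0, 0, -0.984]}
    - {"fingers": 1, "travel": [-0.004, -0.606, 0], "angular": [0, 0, -0.984]}
    - {"fingers": 1, "travel": [0.059, -0.603, 0], "angular": [0, 0, -0.984]}
    - {"fingers": 1, "travel": [0.12, -0.593, 0], "angular": [0, 0, -0.984]}
    - {"fingers": 1, "travel": [0.181, -0.578, 0], "angular": [0, 0, -0.984]}

```text
time_s: 1.1
tcp_pos: [0.2826, -0.2587, 0.2312]
tcp_rot: [0.999, -0.048, -0.0, -0.0]
force: [-0.3, 0.7, 0.2]
finger_gap: 1.0
```

Call:
play_rows:
  targets:
    - {"fingers": 1, "travel": [0.239, -0.556, 0], "angular": [0, 0, -0.984]}
    - {"fingers": 1, "travel": [0.295, -0.529, 0], "angular": [0, 0, -0.984]}
    - {"fingers": 1, "travel": [0.348, -0.496, 0], "angular": [0, 0, -0.984]}
    - {"fingers": 1, "travel": [0.397, -0.457, 0], "angular": [0, 0, -0.984]}
    - {"fingers": 1, "travel": [0.442, -0.414, 0], "angular": [0, 0, -0.984]}
    - {"fingers": 1, "travel": [0.482, -0.366, 0], "angular": [0, 0, -0.984]}
    - {"fingers": 1, "travel": [0.517, -0.315, 0], "angular": [0, 0, -0.984]}
    - {"fingers": 1, "travel": [0.547, -0.26, 0], "angular": [0, 0, -0.984]}
    - {"fingers": 1, "travel": [0.571, -0.202, 0], "angular": [0, 0, -0.984]}
    - {"fingers": 1, "travel": [0.589, -0.142, 0], "angular": [0, 0, -0.984]}

```text
time_s: 1.93
tcp_pos: [0.3998, -0.0466, 0.2312]
tcp_rot: [0.893, 0.45, -0.0, -0.0]
force: [0.3, -0.6, 0.2]
finger_gap: 0.999
```

Run:
```python
from plan import *
s,p,r=cur(); print(p,s["joint_positions"].round(2),s["time_s"]);rows(p,r,np.array([.467,.081,.13]),frame(89.1),7)
```

```text
[ 0.3997965  -0.04664266  0.23123962] [-0.12  0.01 -0.26  1.3  -0.    0.52] 1.9333
[0.509, -0.078, 0.362] [-0.0, 0.0, -0.848]
[0.514, -0.033, 0.362] [-0.0, 0.0, -0.848]
[0.515, 0.013, 0.362] [-0.0, 0.0, -0.848]
[0.512, 0.059, 0.362] [-0.0, 0.0, -0.848]
[0.505, 0.104, 0.362] [-0.0, 0.0, -0.848]
[0.493, 0.148, 0.362] [-0.0, 0.0, -0.848]
[0.478, 0.191, 0.362] [-0.0, 0.0, -0.848]
```

Call:
play_rows:
  targets:
    - {"fingers": 1, "travel": [0.6, -0.081, 0.4], "angular": [0, 0, -0.984]}
    - {"fingers": 1, "travel": [0.605, -0.019, 0.4], "angular": [0, 0, -0.984]}
    - {"fingers": 1, "travel": [0.604, 0.044, 0.4], "angular": [0, 0, -0.984]}
    - {"fingers": 1, "travel": [0.596, 0.105, 0.4], "angular": [0, 0, -0.984]}
    - {"fingers": 1, "travel": [0.582, 0.166, 0.4], "angular": [0, 0, -0.984]}
    - {"fingers": 1, "travel": [0.562, 0.225, 0.4], "angular": [0, 0, -0.984]}
    - {"fingers": 1, "travel": [0, 0, 0], "angular": [0, 0, 0]}
    - {"fingers": 1, "travel": [0, 0, 0], "angular": [0, 0, 0]}

```text
time_s: 2.6
tcp_pos: [0.4693, 0.08, 0.1343]
tcp_rot: [0.715, 0.699, -0.001, -0.001]
force: [-0.1, -0.0, 1.1]
finger_gap: 1.001
```

Run:
```python
from plan import *
s,p,r=cur(); print(p,r.as_matrix().round(4),s["joint_positions"].round(2),s["time_s"]);rows(p,r,np.array([.467,.081,.023]),frame(89.1),3)
for n in("side","top"):
    d=bot.get_image(n); cv2.imwrite(f"pics/{n}1.png",d["color"])
a=cv2.imread("pics/side1.png"); t=cv2.imread("pics/top1.png")
x=cv2.resize(a[150:270,180:340],None,fx=3,fy=3,interpolation=cv2.INTER_CUBIC)[:, :400]; y=cv2.resize(t[150:270,230:350],None,fx=3,fy=3,interpolation=cv2.INTER_CUBIC)
cv2.imwrite("pics/e.png",cv2.hconcat([x,y]))
```

```text
[0.46926497 0.07997659 0.13428609] [[ 2.200e-02  9.998e-01 -2.200e-03]
 [ 9.998e-01 -2.200e-02 -4.000e-04]
 [-5.000e-04 -2.200e-03 -1.000e+00]] [ 0.17  0.21 -0.29  1.08 -0.    0.19] 2.6
[0.009, -0.017, 0.927] [-0.007, 0.002, -0.02]
[0.008, -0.018, 0.927] [-0.007, 0.002, -0.02]
[0.008, -0.018, 0.927] [-0.007, 0.002, -0.02]
```

View pics/e.png

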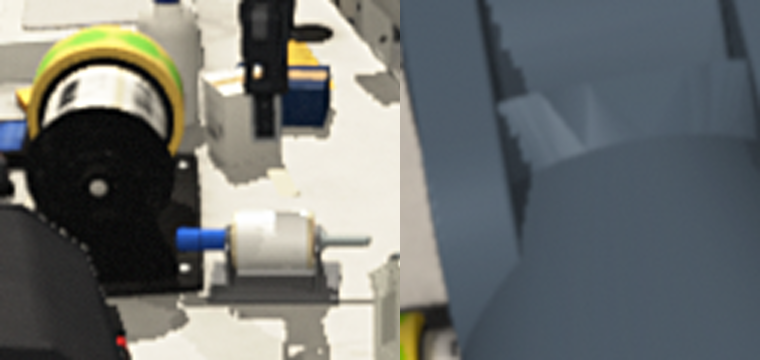

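Call:
play_rows:
  targets:
    - {"fingers": 1, "travel": [0.01, -0.02, 0.92], "angular": [0, 0, 0]}
    - {"fingers": 1, "travel": [0.01, -0.02, 0.92], "angular": [0, 0, 0]}
    - {"fingers": 1, "travel": [0.01, -0.02, 0.92], "angular": [0, 0, 0]}
    - {"fingers": 1, "travel": [0, 0, 0], "angular": [0, 0, 0]}
    - {"fingers": 1, "travel": [0, 0, 0], "angular": [0, 0, 0]}

```text
time_s: 3.12
tcp_pos: [0.4664, 0.0798, 0.0251]
tcp_rot: [0.715, 0.699, -0.001, -0.001]
force: [-0.8, -0.2, 1.0]
finger_gap: 0.998
```

Call:
play_rows:
  targets:
    - {"fingers": -1, "travel": [0, 0, 0], "angular": [0, 0, 0]}
    - {"fingers": -1, "travel": [0, 0, 0], "angular": [0, 0, 0]}
    - {"fingers": -1, "travel": [0, 0, 0], "angular": [0, 0, 0]}
    - {"fingers": -1, "travel": [0, 0, 0], "angular": [0, 0, 0]}
    - {"fingers": -1, "travel": [0, 0, 0], "angular": [0, 0, 0]}
    - {"fingers": -1, "travel": [0, 0, 0], "angular": [0, 0, 0]}
  force: 80

```text
time_s: 3.62
tcp_pos: [0.4689, 0.0808, 0.0268]
tcp_rot: [0.715, 0.7, 0.001, 0.001]
force: [-3.6, -0.3, 17.7]
finger_gap: 0.514
```

Run:
```python
from plan import *
s,p,r=cur(); print(s)
for n in("side",):
    d=bot.get_image(n); cv2.imwrite(f"pics/{n}2.png",d["color"])
a=cv2.imread("pics/side2.png")
cv2.imwrite("pics/e2.png",cv2.resize(a[160:270,200:340],None,fx=4,fy=4,interpolation=cv2.INTER_CUBIC))
```

```text
{'time_s': 3.6167, 'joint_positions': array([ 1.70648445e-01,  3.03625466e-01, -4.63693179e-01,  8.00217895e-01,
       -9.43954098e-05,  1.91764981e-01]), 'joint_vel': array([ 0.00018919, -0.00142732,  0.00207284,  0.00040698,  0.00037218,
       -0.0002918 ]), 'joint_torque': array([  0.20553216, -60.64448118,  36.75250053,  -1.53449614,
         0.09052706,  -0.08711121]), 'tcp_pos': array([0.46885113, 0.08076428, 0.02684159]), 'tcp_rot': array([0.71453216, 0.6996007 , 0.00131453, 0.00096478]), 'force': array([-3.55520857, -0.26145578, 17.67780186]), 'torque': array([-0.13859535,  0.66833062, -0.09994711]), 'finger_gap': 0.5135523943341852}
```

View pics/e2.png

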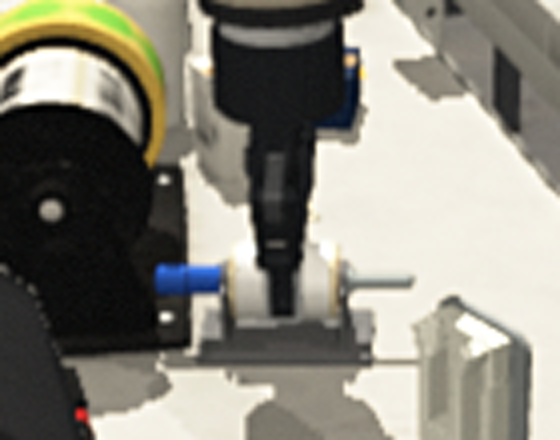

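Call:
play_rows:
  targets:
    - {"fingers": -1, "travel": [0, 0, -0.2], "angular": [0, 0, 0]}
    - {"fingers": -1, "travel": [0, 0, -0.7], "angular": [0, 0, 0]}
    - {"fingers": -1, "travel": [0, 0, -0.9], "angular": [0, 0, 0]}
    - {"fingers": -1, "travel": [0, 0, -0.9], "angular": [0, 0, 0]}
    - {"fingers": -1, "travel": [0, 0, -0.9], "angular": [0, 0, 0]}
    - {"fingers": -1, "travel": [0, 0, -0.7], "angular": [0, 0, 0]}
    - {"fingers": -1, "travel": [0, 0, 0], "angular": [0, 0, 0]}
    - {"fingers": -1, "travel": [0, 0, 0], "angular": [0, 0, 0]}

```text
time_s: 4.33
tcp_pos: [0.4683, 0.0807, 0.1988]
tcp_rot: [0.714, 0.7, 0.001, 0.001]
force: [-0.6, -0.1, -3.1]
finger_gap: 0.511
```

Run:
```python
from plan import *
s,p,r=cur(); print(p,s["tcp_rot"],s["force"],s["torque"],s["finger_gap"],s["time_s"])
for n in("side",):
    d=bot.get_image(n); cv2.imwrite(f"pics/{n}3.png",d["color"])
a=cv2.imread("pics/side3.png")
cv2.imwrite("pics/e3.png",cv2.resize(a[110:220,200:340],None,fx=5,fy=5,interpolation=cv2.INTER_CUBIC))
```

```text
[0.46832166 0.08071176 0.1987533 ] [0.71446344 0.69967055 0.00145786 0.0009975 ] [-0.5907137  -0.14444571 -3.07611732] [0.0094929  0.06401869 0.01721139] 0.51075867373674 4.3333
```

View pics/e3.png

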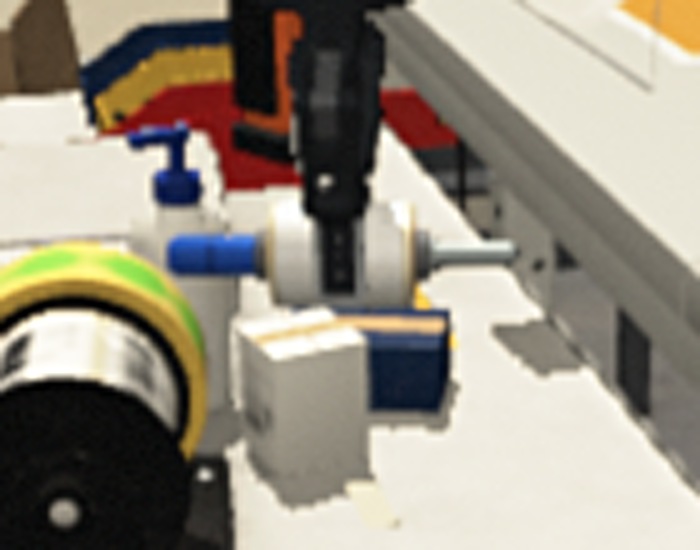

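Run:
```python
from plan import *
s,p,r=cur()
for X,Y in ((168,255),(518,252)):
    o,d=ray("side",*crop(X,Y,5,200,110)); q=o+d*(.0807-o[1])/d[1]; print(q, r.inv().apply(q-p))
```

```text
[0.3905645  0.0807     0.21411757] [-0.00148002 -0.07686548 -0.01701521]
[0.54393066 0.0807     0.21391557] [ 0.0017299   0.07646688 -0.01669221]
```

```bash
cat >> plan.py <<'E'
ST=[.511,-.1425,39.0]   # stand x,y,yaw deg
YO,ZO=-.0008,-.016
def pose(tipx,tipz,pitch,L=154.,y=0.):
    """cap tip at stand (tipx,tipz) mm, spindle length L (compressed), pitch deg -> TCP pose"""
    th=np.radians(pitch); u=np.array([np.cos(th),0,np.sin(th)])
    C=np.array([tipx,y,tipz])+u*(L-77.)          # roll centre: 77 mm back from pin
    Cw=stand_pts(ST[0],ST[1],np.radians(ST[2]),C/1000)[0]
    r=frame(ST[2]+90,pitch); return Cw-r.apply([0,YO,ZO]), r
def spindle():
    s,p,r=cur(); C=p+r.apply([0,YO,ZO]); u=r.apply([0,1,0]); a=np.radians(ST[2])
    M=np.array([[np.cos(a),np.sin(a),0],[-np.sin(a),np.cos(a),0],[0,0,1]])
    f=lambda q:(M@(q-[ST[0],ST[1],0])*1000).round(1)
    print("C",f(C),"pin",f(C+.077*u),"freecap",f(C-.077*u),"u",(M@u).round(3),"F",(M@s["force"]).round(1),"T",(M@s["torque"]).round(2),"t",round(s["time_s"],2),"gap",round(s["finger_gap"],3))
E
python3 - <<'E'
from plan import *
spindle(); s,p,r=cur(); p1,r1=pose(-62,136,23); print(p1); rows(p,r,p1,r1)
E
```

```text
C [105.9 201.3 213.2] pin [164.7 151.6 213.2] freecap [ 47.1 251.  213.1] u [ 0.764 -0.645  0.001] F [-0.1 -0.5 -3.1] T [ 0.03 -0.04  0.02] t 4.38 gap 0.514
[ 0.52333096 -0.13251459  0.1516708 ]
[-0.662, 0.188, 0.142] [-0.458, 0.168, -0.826]
[-0.678, 0.124, 0.138] [-0.458, 0.168, -0.826]
[-0.688, 0.058, 0.13] [-0.458, 0.168, -0.826]
[-0.693, -0.008, 0.119] [-0.458, 0.168, -0.826]
[-0.691, -0.073, 0.105] [-0.458, 0.168, -0.826]
[-0.684, -0.137, 0.088] [-0.458, 0.168, -0.826]
[-0.671, -0.2, 0.068] [-0.458, 0.168, -0.826]
[-0.652, -0.259, 0.045] [-0.458, 0.168, -0.826]
```

Call:
play_rows:
  targets:
    - {"fingers": -1, "travel": [-0.662, 0.188, 0.142], "angular": [-0.458, 0.168, -0.826]}
    - {"fingers": -1, "travel": [-0.678, 0.124, 0.138], "angular": [-0.458, 0.168, -0.826]}
    - {"fingers": -1, "travel": [-0.688, 0.058, 0.13], "angular": [-0.458, 0.168, -0.826]}
    - {"fingers": -1, "travel": [-0.693, -0.008, 0.119], "angular": [-0.458, 0.168, -0.826]}
    - {"fingers": -1, "travel": [-0.691, -0.073, 0.105], "angular": [-0.458, 0.168, -0.826]}
    - {"fingers": -1, "travel": [-0.684, -0.137, 0.088], "angular": [-0.458, 0.168, -0.826]}
    - {"fingers": -1, "travel": [-0.671, -0.2, 0.068], "angular": [-0.458, 0.168, -0.826]}
    - {"fingers": -1, "travel": [-0.652, -0.259, 0.045], "angular": [-0.458, 0.168, -0.826]}
    - {"fingers": -1, "travel": [0, 0, 0], "angular": [0, 0, 0]}
    - {"fingers": -1, "travel": [0, 0, 0], "angular": [0, 0, 0]}

```text
time_s: 5.22
tcp_pos: [0.5218, -0.134, 0.1492]
tcp_rot: [0.424, 0.884, 0.179, 0.084]
force: [0.6, 0.2, -1.6]
finger_gap: 0.511
```

Run:
```python
from plan import *
spindle(); s,p,r=cur(); p1,r1=pose(-62,136,23); print(p-p1,s["joint_positions"].round(2)); rows(p,r,p1,r1,1)
for n in("side","top"):
    d=bot.get_image(n); cv2.imwrite(f"pics/{n}4.png",d["color"])
a=cv2.imread("pics/side4.png"); t=cv2.imread("pics/top4.png")
x=cv2.resize(a[160:340,220:360],None,fx=3.3,fy=3.3,interpolation=cv2.INTER_CUBIC)[:, :400]; x=cv2.resize(a[190:340,220:360],None,fx=4,fy=4,interpolation=cv2.INTER_CUBIC)
cv2.imwrite("pics/f1.png",x); cv2.imwrite("pics/f2.png",cv2.resize(t[120:260,320:460],None,fx=4,fy=4,interpolation=cv2.INTER_CUBIC))
```

```text
C [  6.8  -0.2 163.6] pin [ 77.8  -0.6 193.5] freecap [-64.2   0.2 133.7] u [ 0.922 -0.005  0.388] F [ 0.6 -0.3 -1.6] T [-0.01  0.52  0.09] t 5.22 gap 0.511
[-0.0015477  -0.00145314 -0.00251242] [-0.46  0.17 -0.37  0.86  0.36 -1.11]
[0.004, 0.073, -0.037] [-0.027, -0.021, -0.045]
```

View pics/f1.png

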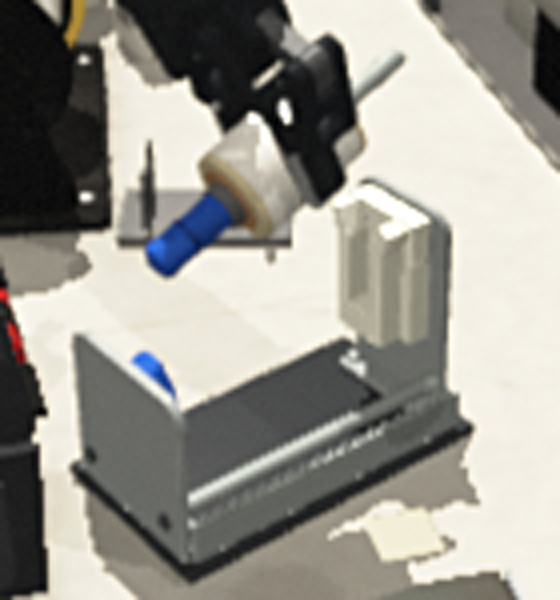

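View pics/f2.png

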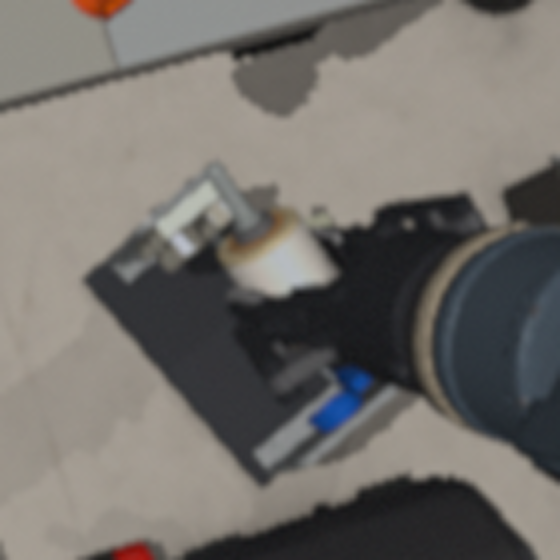

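Run:
```python
from plan import *
s,p,r=cur(); C=p+r.apply([0,YO,ZO]);u=r.apply([0,1,0])
for nm,q in (("pin",C+.077*u),("cap",C-.077*u)):
    a=proj("side",q)[0];b=proj("top",q)[0]
    print(nm,"side crop",((a-[220,190]+.5)*4-.5).round(0),"top crop",((b-[320,120]+.5)*4-.5).round(0))
print(tri({"side":crop(402,57,4,220,190),"top":crop(213,166,4,320,120)}),C+.077*u)
```

```text
pin side crop [403.  45.] top crop [211. 163.]
cap side crop [154. 260.] top crop [360. 387.]
[ 0.57203237 -0.09395148  0.18969142] [ 0.57229603 -0.09193186  0.19475944]
```

Call:
play_rows:
  targets:
    - {"fingers": -1, "travel": [0, 0, 0], "angular": [0, 0, 0]}
    - {"fingers": -1, "travel": [0, 0, 0], "angular": [0, 0, 0]}

```text
time_s: 5.48
tcp_pos: [0.5232, -0.1314, 0.1515]
tcp_rot: [0.421, 0.885, 0.18, 0.085]
force: [0.5, -0.2, -2.0]
finger_gap: 0.51
```

Run:
```python
from plan import *
spindle(); s,p,r=cur(); p1,r1=pose(-62,136,23); print(p-p1); 
d=bot.get_image("side"); a=d["color"]; cv2.imwrite("pics/side5.png",a)
C=p+r.apply([0,YO,ZO]);u=r.apply([0,1,0]); reg=(245,190,325,265); sc=9
im=cv2.resize(a[reg[1]:reg[3],reg[0]:reg[2]],None,fx=sc,fy=sc,interpolation=cv2.INTER_CUBIC)
def mk(q,c):
    x=(proj("side",q)[0]-[reg[0],reg[1]]+.5)*sc-.5; cv2.circle(im,tuple(int(v) for v in x),4,c,-1)
for t in (-.077,-.038,0,.038,.077): mk(C+t*u,(0,0,255))
mk(p,(0,255,0)); mk(p-r.apply([0,0,.054+.019]),(0,255,255))
cv2.imwrite("pics/g1.png",im[:600])
```

```text
C [  9.5   0.9 165.9] pin [ 80.4   1.  195.9] freecap [-61.4   0.8 135.9] u [0.921 0.001 0.39 ] F [ 0.3 -0.5 -2. ] T [-0.01  0.53 -0.03] t 5.48 gap 0.51
[-0.00011485  0.00109542 -0.00020198]
```

View pics/g1.png

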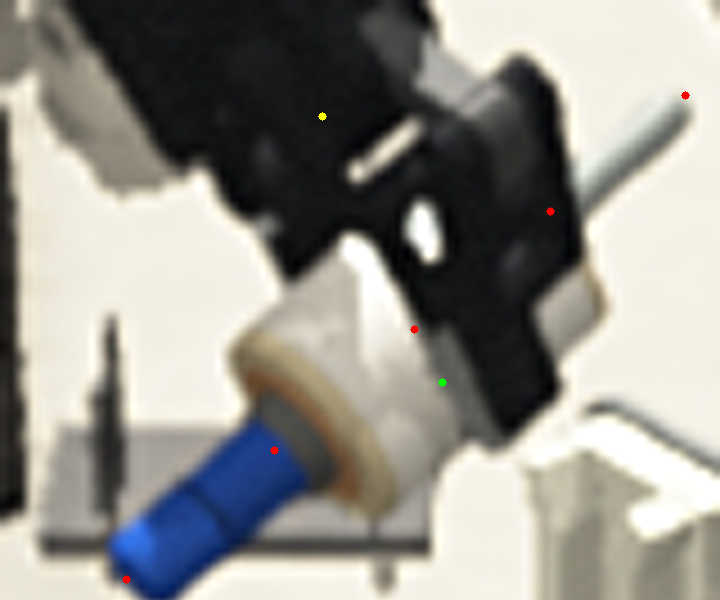

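```bash
sed -i 's/ZO=-.0008,-.016/ZO=-.0008,-.015/' plan.py
python3 - <<'E'
from plan import *
s,p,r=cur(); p1,r1=pose(-62,77,23); rows(p,r,p1,r1,4)
E
```

```text
[-0.005, -0.147, 0.331] [-0.002, -0.002, 0.002]
[-0.005, -0.147, 0.331] [-0.002, -0.002, 0.002]
[-0.005, -0.147, 0.331] [-0.002, -0.002, 0.002]
[-0.005, -0.147, 0.331] [-0.002, -0.002, 0.002]
```

Call:
play_rows:
  targets:
    - {"fingers": -1, "travel": [-0.005, -0.147, 0.33], "angular": [0, 0, 0]}
    - {"fingers": -1, "travel": [-0.005, -0.147, 0.33], "angular": [0, 0, 0]}
    - {"fingers": -1, "travel": [-0.005, -0.147, 0.33], "angular": [0, 0, 0]}
    - {"fingers": -1, "travel": [-0.005, -0.147, 0.33], "angular": [0, 0, 0]}
    - {"fingers": -1, "travel": [0, 0, 0], "angular": [0, 0, 0]}
    - {"fingers": -1, "travel": [0, 0, 0], "angular": [0, 0, 0]}
    - {"fingers": -1, "travel": [0, 0, 0], "angular": [0, 0, 0]}

```text
time_s: 6.12
tcp_pos: [0.5234, -0.1336, 0.0946]
tcp_rot: [0.422, 0.885, 0.18, 0.086]
force: [-1.1, 0.5, -2.3]
finger_gap: 0.516
```

Run:
```python
from plan import *
spindle(); s,p,r=cur()
C=p+r.apply([0,YO,ZO]);u=r.apply([0,1,0])
for n,reg,sc,o in (("side",(225,210,345,340),4.6,"pics/g2.png"),("top",(335,145,445,245),6,"pics/g3.png")):
    d=bot.get_image(n); a=d["color"]; cv2.imwrite(f"pics/{n}6.png",a)
    im=cv2.resize(a[reg[1]:reg[3],reg[0]:reg[2]],None,fx=sc,fy=sc,interpolation=cv2.INTER_CUBIC)
    for t in (-.077,-.038,.038,.077):
        x=(proj(n,C+t*u)[0]-[reg[0],reg[1]]+.5)*sc-.5; cv2.circle(im,tuple(int(v) for v in x),2,(0,0,255),-1)
    cv2.imwrite(o,im[:600])
```

```text
C [  8.6  -0.9 108.1] pin [ 79.5  -0.8 138.2] freecap [-62.3  -1.   78.1] u [0.921 0.001 0.39 ] F [-0.5  1.1 -2.3] T [-0.    0.53  0.03] t 6.12 gap 0.516
```

View pics/g2.png

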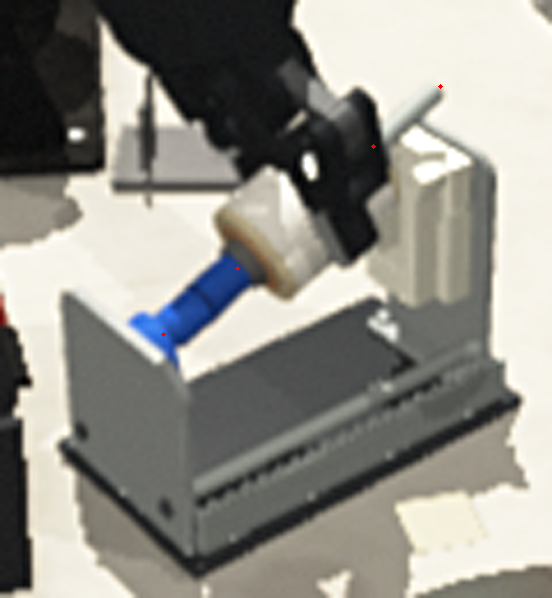

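View pics/g3.png

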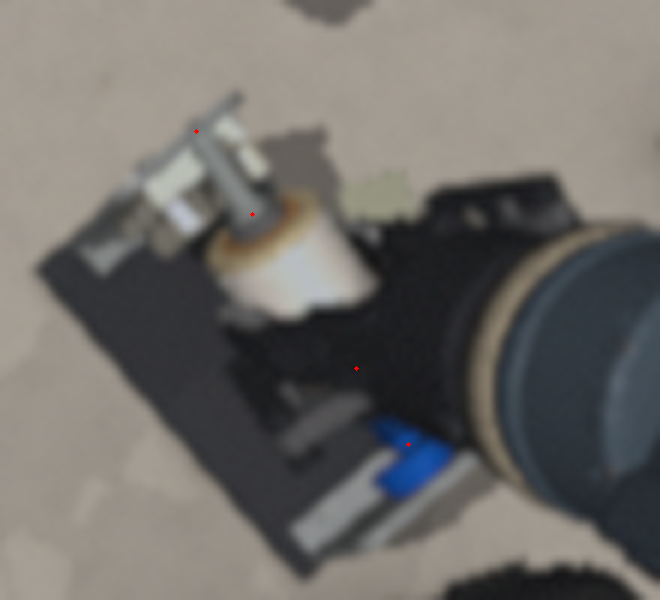

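Run:
```python
from plan import *
s,p,r=cur(); p1,r1=pose(-72,72.5,23); rows(p,r,p1,r1,3)
```

```text
[0.01, -0.093, 0.012] [-0.001, 0.003, 0.002]
[0.01, -0.093, 0.012] [-0.001, 0.003, 0.002]
[0.01, -0.093, 0.012] [-0.001, 0.003, 0.002]
```

Call:
play_rows:
  targets:
    - {"fingers": -1, "travel": [0.01, -0.093, 0.012], "angular": [0, 0, 0]}
    - {"fingers": -1, "travel": [0.01, -0.093, 0.012], "angular": [0, 0, 0]}
    - {"fingers": -1, "travel": [0.01, -0.093, 0.012], "angular": [0, 0, 0]}
    - {"fingers": -1, "travel": [0, 0, 0], "angular": [0, 0, 0]}
    - {"fingers": -1, "travel": [0, 0, 0], "angular": [0, 0, 0]}

```text
time_s: 6.63
tcp_pos: [0.5143, -0.1392, 0.0878]
tcp_rot: [0.422, 0.884, 0.18, 0.085]
force: [-0.2, -0.3, -2.5]
finger_gap: 0.512
```

Run:
```python
from plan import *
spindle()
s,p,r=cur(); p1,r1=pose(-77,70,23); rows(p,r,p1,r1,2)
```

```text
C [ -2.    0.5 101.3] pin [ 69.    0.4 131.3] freecap [-72.9   0.5  71.3] u [ 0.921 -0.001  0.39 ] F [-0.4 -0.1 -2.5] T [-0.02  0.55  0.02] t 6.63 gap 0.512
[-0.006, -0.054, -0.006] [-0.006, -0.002, -0.004]
[-0.006, -0.054, -0.006] [-0.006, -0.002, -0.004]
```

Call:
play_rows:
  targets:
    - {"fingers": -1, "travel": [0, -0.06, 0], "angular": [0, 0, 0]}
    - {"fingers": -1, "travel": [0, 0, 0], "angular": [0, 0, 0]}
    - {"fingers": -1, "travel": [0, 0, 0], "angular": [0, 0, 0]}

```text
time_s: 6.88
tcp_pos: [0.5131, -0.1404, 0.0872]
tcp_rot: [0.422, 0.885, 0.18, 0.086]
force: [1.9, 1.7, -0.0]
finger_gap: 0.511
```

Call:
play_rows:
  targets:
    - {"fingers": -1, "travel": [0, -0.05, 0], "angular": [0, 0, 0]}
    - {"fingers": -1, "travel": [0, 0, 0], "angular": [0, 0, 0]}
    - {"fingers": -1, "travel": [0, 0, 0], "angular": [0, 0, 0]}

```text
time_s: 7.13
tcp_pos: [0.5116, -0.1416, 0.0864]
tcp_rot: [0.422, 0.885, 0.18, 0.086]
force: [2.2, 0.9, -0.8]
finger_gap: 0.513
```

Run:
```python
from plan import *
spindle()
```

```text
C [-5.6  0.3 99.9] pin [ 65.3   0.3 129.9] freecap [-76.5   0.3  69.8] u [0.921 0.    0.39 ] F [ 2.3 -0.7 -0.8] T [-0.08 -0.15 -0.06] t 7.13 gap 0.513
```

```bash
cat >> plan.py <<'E'
def seq(ths,px=137.5,tipx=-75.,tipz=70.,start=None):
    s,p,r=cur()
    if start: p,r=start
    for t in ths:
        p1,r1=pose(tipx,tipz,t,px/np.cos(np.radians(t))); rows(p,r,p1,r1,1); p,r=p1,r1
    return p,r
E
python3 - <<'E'
from plan import *
seq([23,20.5,18])
E
```

```text
[-0.008, -0.08, 0.009] [-0.007, -0.001, 0.0]
[0.0, -0.082, 0.077] [0.417, 0.0, 0.0]
[-0.0, -0.073, 0.074] [0.417, 0.0, 0.0]
```

Call:
play_rows:
  targets:
    - {"fingers": -1, "travel": [-0.008, -0.08, 0.009], "angular": [0, 0, 0]}
    - {"fingers": -1, "travel": [0, -0.082, 0.077], "angular": [0.417, 0, 0]}
    - {"fingers": -1, "travel": [0, -0.073, 0.074], "angular": [0.417, 0, 0]}
    - {"fingers": -1, "travel": [0, 0, 0], "angular": [0, 0, 0]}
    - {"fingers": -1, "travel": [0, 0, 0], "angular": [0, 0, 0]}

```text
time_s: 7.55
tcp_pos: [0.5072, -0.1455, 0.0768]
tcp_rot: [0.425, 0.892, 0.141, 0.067]
force: [4.6, 4.2, -0.7]
finger_gap: 0.514
```

Run:
```python
from plan import *
spindle(); seq([18])
for n,reg,sc,o in (("side",(225,210,345,340),4.6,"pics/g4.png"),("top",(335,145,445,245),6,"pics/g5.png")):
    d=bot.get_image(n); a=d["color"]; cv2.imwrite(f"pics/{n}7.png",a)
    im=cv2.resize(a[reg[1]:reg[3],reg[0]:reg[2]],None,fx=sc,fy=sc,interpolation=cv2.INTER_CUBIC)
    cv2.imwrite(o,im[:600])
```

```text
C [-10.2   0.1  90.8] pin [ 63.    0.2 114.6] freecap [-83.5   0.   67.1] u [0.951 0.001 0.308] F [ 6.2  0.3 -0.7] T [-0.01 -0.76  0.01] t 7.55 gap 0.514
[-0.003, -0.011, -0.005] [-0.007, -0.005, 0.008]
```

View pics/g4.png

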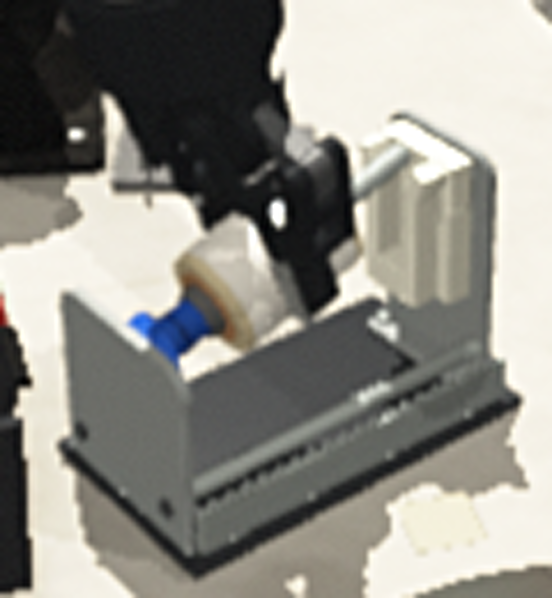

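View pics/g5.png

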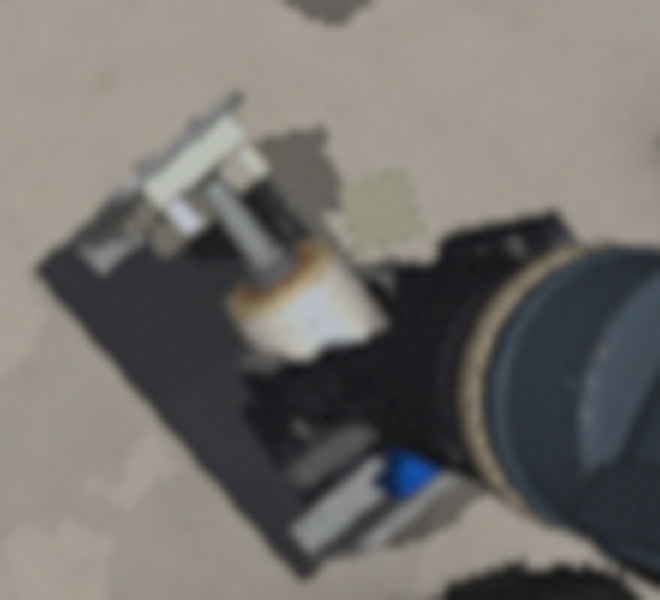

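Run:
```python
from plan import *
seq([15.5,13,10.5,8],px=137)
```

```text
[-0.002, -0.086, 0.069] [0.413, -0.003, 0.005]
[0.0, -0.057, 0.07] [0.417, 0.0, -0.0]
[-0.0, -0.05, 0.068] [0.417, -0.0, 0.0]
[-0.0, -0.043, 0.067] [0.417, 0.0, -0.0]
```

Call:
play_rows:
  targets:
    - {"fingers": -1, "travel": [0, -0.086, 0.069], "angular": [0.413, 0, 0]}
    - {"fingers": -1, "travel": [0, -0.057, 0.07], "angular": [0.417, 0, 0]}
    - {"fingers": -1, "travel": [0, -0.05, 0.068], "angular": [0.417, 0, 0]}
    - {"fingers": -1, "travel": [0, -0.043, 0.067], "angular": [0.417, 0, 0]}
    - {"fingers": -1, "travel": [0, 0, 0], "angular": [0, 0, 0]}
    - {"fingers": -1, "travel": [0, 0, 0], "angular": [0, 0, 0]}

```text
time_s: 8.15
tcp_pos: [0.5025, -0.1493, 0.0637]
tcp_rot: [0.429, 0.901, 0.063, 0.03]
force: [5.5, 3.9, -0.5]
finger_gap: 0.511
```

Run:
```python
from plan import *
spindle(); seq([8,5.5,3,0.5,0],px=137)
```

```text
C [-13.7   0.1  78.5] pin [62.5  0.1 89.2] freecap [-90.   -0.   67.7] u [0.99  0.001 0.139] F [ 6.8 -0.4 -0.5] T [ 0.08 -1.21 -0.02] t 8.15 gap 0.511
[-0.002, -0.013, -0.004] [0.0, -0.005, 0.012]
[0.0, -0.036, 0.067] [0.417, -0.0, 0.0]
[-0.0, -0.029, 0.066] [0.417, 0.0, 0.0]
[-0.0, -0.022, 0.066] [0.417, 0.0, 0.0]
[0.0, -0.003, 0.013] [0.083, 0.0, -0.0]
```

Call:
play_rows:
  targets:
    - {"fingers": -1, "travel": [0, -0.042, 0.064], "angular": [0.417, 0, 0]}
    - {"fingers": -1, "travel": [0, -0.029, 0.066], "angular": [0.417, 0, 0]}
    - {"fingers": -1, "travel": [0, -0.022, 0.066], "angular": [0.417, 0, 0]}
    - {"fingers": -1, "travel": [0, 0, 0], "angular": [0, 0, 0]}
    - {"fingers": -1, "travel": [0, 0, 0], "angular": [0, 0, 0]}

```text
time_s: 8.57
tcp_pos: [0.5003, -0.151, 0.0554]
tcp_rot: [0.43, 0.903, 0.004, 0.002]
force: [5.7, 4.6, -1.6]
finger_gap: 0.513
```

Run:
```python
from plan import *
spindle(); s,p,r=cur(); print(s["tcp_rot"])
for n,reg,sc,o in (("side",(225,210,345,340),4.6,"pics/g6.png"),("top",(335,145,445,245),6,"pics/g7.png")):
    d=bot.get_image(n); a=d["color"]; cv2.imwrite(f"pics/{n}8.png",a)
    im=cv2.resize(a[reg[1]:reg[3],reg[0]:reg[2]],None,fx=sc,fy=sc,interpolation=cv2.INTER_CUBIC)
    cv2.imwrite(o,im[:600])
```

```text
C [-14.6   0.1  70.4] pin [62.4  0.2 71. ] freecap [-91.6  -0.   69.7] u [1.    0.001 0.009] F [ 7.3 -0.  -1.6] T [ 0.17 -1.49 -0.06] t 8.57 gap 0.513
[0.42993056 0.90285133 0.00406564 0.00163065]
```

View pics/g6.png

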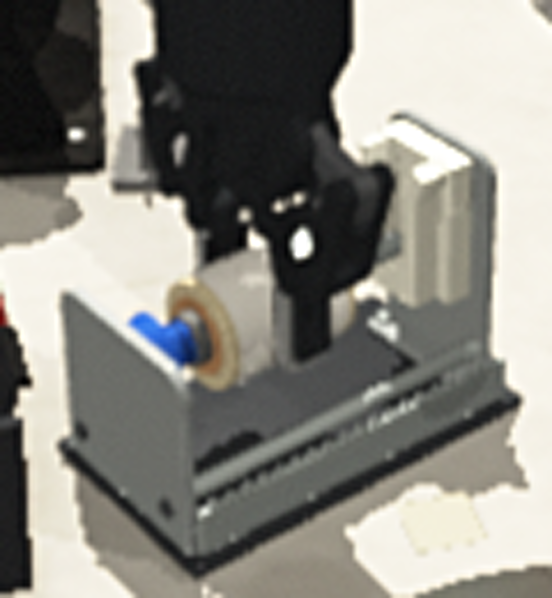

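View pics/g7.png

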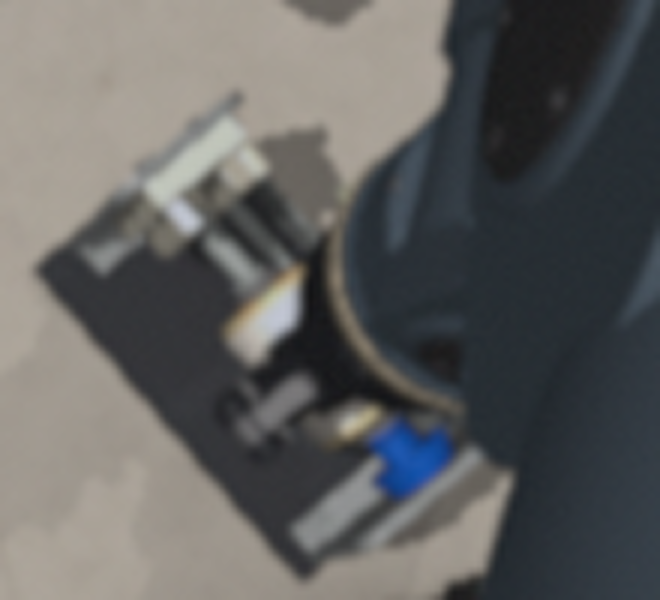

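Call:
play_rows:
  targets:
    - {"fingers": -1, "travel": [0, 0, 0.02], "angular": [0.09, 0, 0]}
    - {"fingers": -1, "travel": [0, 0, 0], "angular": [0, 0, 0]}
    - {"fingers": -1, "travel": [0, 0, 0], "angular": [0, 0, 0]}

```text
time_s: 8.92
tcp_pos: [0.5, -0.1514, 0.0548]
tcp_rot: [0.43, 0.903, -0.0, -0.0]
force: [5.5, 5.7, -0.1]
finger_gap: 0.512
```

```bash
python3 -c "
from plan import *
spindle()"
```

```text
C [-14.9   0.   69.8] pin [62.1  0.  69.8] freecap [-91.9  -0.   69.8] u [ 1.  0. -0.] F [ 7.9  0.9 -0.1] T [ 0.19 -1.42 -0.09] t 8.92 gap 0.512
```

Call:
play_rows:
  targets:
    - {"fingers": -1, "travel": [0, 0, 0.02], "angular": [0.06, 0, 0]}
    - {"fingers": -1, "travel": [0, 0, 0], "angular": [0, 0, 0]}
    - {"fingers": -1, "travel": [0, 0, 0], "angular": [0, 0, 0]}

```text
time_s: 9.17
tcp_pos: [0.5002, -0.1515, 0.0542]
tcp_rot: [0.43, 0.903, -0.003, -0.001]
force: [5.0, 4.9, 1.7]
finger_gap: 0.511
```

```bash
python3 -c "
from plan import *
spindle()"
```

```text
C [-14.8  -0.1  69.2] pin [62.2 -0.1 68.7] freecap [-91.8  -0.2  69.7] u [ 1.     0.    -0.006] F [7.  0.7 1.7] T [ 0.24 -1.4  -0.04] t 9.17 gap 0.511
```

Call:
play_rows:
  targets:
    - {"fingers": -1, "travel": [0, 0.06, 0], "angular": [0, 0, 0]}
    - {"fingers": -1, "travel": [0, 0.06, 0], "angular": [0, 0, 0]}
    - {"fingers": -1, "travel": [0, 0, 0], "angular": [0, 0, 0]}
    - {"fingers": -1, "travel": [0, 0, 0], "angular": [0, 0, 0]}

```text
time_s: 9.5
tcp_pos: [0.5039, -0.1484, 0.0542]
tcp_rot: [0.43, 0.903, -0.003, -0.001]
force: [5.3, 5.9, 2.5]
finger_gap: 0.512
```

```bash
python3 -c "
from plan import *
spindle()"
```

```text
C [-9.9 -0.1 69.2] pin [67.1 -0.1 68.7] freecap [-86.9  -0.1  69.7] u [ 1.     0.    -0.006] F [7.8 1.3 2.5] T [ 0.29 -1.58 -0.14] t 9.5 gap 0.512
```

Call:
play_rows:
  targets:
    - {"fingers": -1, "travel": [0, 0.06, 0], "angular": [0, 0, 0]}
    - {"fingers": -1, "travel": [0, 0, 0], "angular": [0, 0, 0]}
    - {"fingers": -1, "travel": [0, 0, 0], "angular": [0, 0, 0]}

```text
time_s: 9.75
tcp_pos: [0.5057, -0.1469, 0.0542]
tcp_rot: [0.43, 0.903, -0.003, -0.001]
force: [4.5, 5.0, 3.0]
finger_gap: 0.512
```

```bash
python3 -c "
from plan import *
spindle()"
```

```text
C [-7.6 -0.1 69.2] pin [69.4 -0.1 68.7] freecap [-84.6  -0.2  69.7] u [ 1.     0.    -0.007] F [6.7 1.1 3. ] T [ 0.22 -1.35 -0.14] t 9.75 gap 0.512
```

Call:
play_rows:
  targets:
    - {"fingers": 0.6, "travel": [0, 0, 0], "angular": [0, 0, 0]}
    - {"fingers": 0.6, "travel": [0, 0, 0], "angular": [0, 0, 0]}
    - {"fingers": 0.6, "travel": [0, 0, 0], "angular": [0, 0, 0]}
    - {"fingers": 0.6, "travel": [0, 0, 0], "angular": [0, 0, 0]}
    - {"fingers": 0.6, "travel": [0, 0, 0], "angular": [0, 0, 0]}
    - {"fingers": 0.6, "travel": [0, 0, 0], "angular": [0, 0, 0]}

```text
time_s: 10.25
tcp_pos: [0.5049, -0.1472, 0.0538]
tcp_rot: [0.431, 0.903, -0.004, -0.002]
force: [-0.7, -0.3, 0.9]
finger_gap: 0.8
```

Run:
```python
from plan import *
spindle()
for n,reg,sc,o in (("side",(225,210,345,340),4.6,"pics/g8.png"),("top",(335,145,445,245),6,"pics/g9.png")):
    d=bot.get_image(n); a=d["color"]; cv2.imwrite(f"pics/{n}9.png",a)
    im=cv2.resize(a[reg[1]:reg[3],reg[0]:reg[2]],None,fx=sc,fy=sc,interpolation=cv2.INTER_CUBIC)
    cv2.imwrite(o,im[:600])
```

```text
C [-8.4  0.1 68.8] pin [68.6  0.1 68.2] freecap [-85.4   0.1  69.5] u [ 1.    -0.    -0.008] F [-0.7  0.2  0.9] T [-0.03 -0.02  0.01] t 10.25 gap 0.8
```

View pics/g8.png

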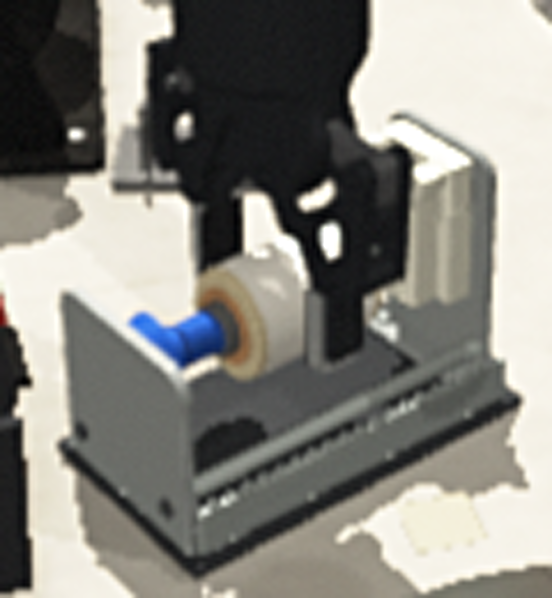

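View pics/g9.png

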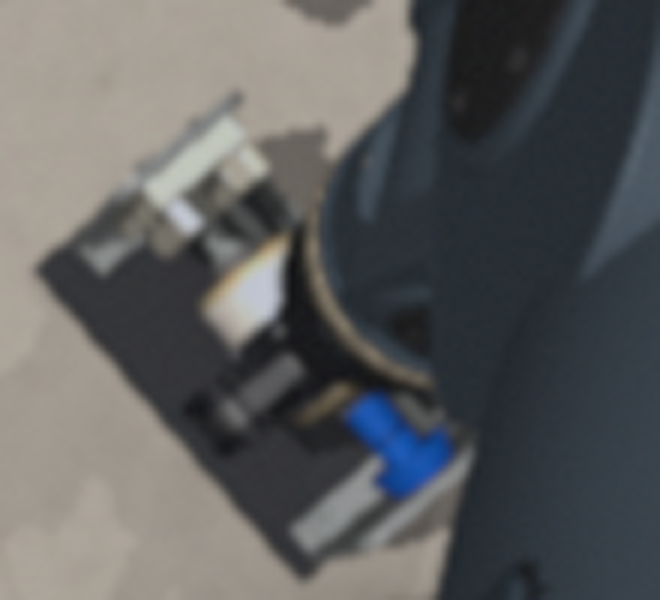

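Call:
play_rows:
  targets:
    - {"fingers": 0.6, "travel": [0, 0, -0.3], "angular": [0, 0, 0]}
    - {"fingers": 0.6, "travel": [0, 0, -0.5], "angular": [0, 0, 0]}
    - {"fingers": 0.6, "travel": [0, 0, -0.7], "angular": [0, 0, 0]}
    - {"fingers": 0.6, "travel": [0, 0, -0.7], "angular": [0, 0, 0]}
    - {"fingers": 0.6, "travel": [0, 0, -0.7], "angular": [0, 0, 0]}
    - {"fingers": 0.6, "travel": [0, 0, -0.7], "angular": [0, 0, 0]}
    - {"fingers": 0.6, "travel": [0, 0, -0.6], "angular": [0, 0, 0]}
    - {"fingers": 0.6, "travel": [0, 0, 0], "angular": [0, 0, 0]}
    - {"fingers": 0.6, "travel": [0, 0, 0], "angular": [0, 0, 0]}

```text
time_s: 11.1
tcp_pos: [0.5068, -0.1466, 0.2229]
tcp_rot: [0.431, 0.903, -0.003, -0.001]
force: [-0.4, 0.1, -1.1]
finger_gap: 0.8
```

Call:
play_rows:
  targets:
    - {"fingers": 0.6, "travel": [0.6, -0.6, -0.2], "angular": [0, 0, 0]}
    - {"fingers": 0.6, "travel": [0.6, -0.6, -0.2], "angular": [0, 0, 0]}
    - {"fingers": 0.6, "travel": [0.6, -0.6, -0.2], "angular": [0, 0, 0]}
    - {"fingers": 0.6, "travel": [0.6, -0.6, 0], "angular": [0, 0, 0]}
    - {"fingers": 0.6, "travel": [0, 0, 0], "angular": [0, 0, 0]}
    - {"fingers": 0.6, "travel": [0, 0, 0], "angular": [0, 0, 0]}

```text
time_s: 11.6
tcp_pos: [0.37, -0.1319, 0.2462]
tcp_rot: [0.431, 0.902, -0.003, -0.002]
force: [-0.0, 0.3, -0.1]
finger_gap: 0.801
```

Run:
```python
from plan import *
spindle(); print(cur()[1])
for n,reg,sc,o in (("side",(225,210,345,340),4.6,"pics/g10.png"),("top",(335,145,445,245),6,"pics/g11.png")):
    d=bot.get_image(n); a=d["color"]; cv2.imwrite(f"pics/{n}10.png",a)
    im=cv2.resize(a[reg[1]:reg[3],reg[0]:reg[2]],None,fx=sc,fy=sc,interpolation=cv2.INTER_CUBIC)
    q=stand_pts(ST[0],ST[1],np.radians(ST[2]),np.array([(-76,0,70),(75,0,69),(-34,0,69),(36,0,69)])/1000)
    cv2.imwrite(o,im[:600]); print(n,((proj(n,q)-[reg[0],reg[1]]+.5)*sc).round(0).tolist())
```

```text
C [-103.6   97.   261.3] pin [-26.6  96.9 260.6] freecap [-180.6   97.   261.9] u [ 1.    -0.001 -0.008] F [ 0.2  0.3 -0.1] T [ 0.04 -0.04  0.05] t 11.6 gap 0.801
[ 0.36997703 -0.13190154  0.24624669]
side [[134.0, 365.0], [428.0, 232.0], [222.0, 326.0], [358.0, 264.0]]
top [[424.0, 476.0], [167.0, 184.0], [351.0, 394.0], [233.0, 259.0]]
```

View pics/g10.png

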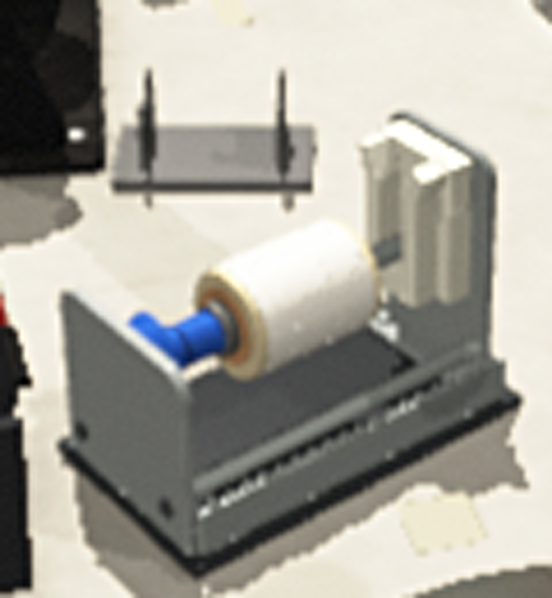

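View pics/g11.png

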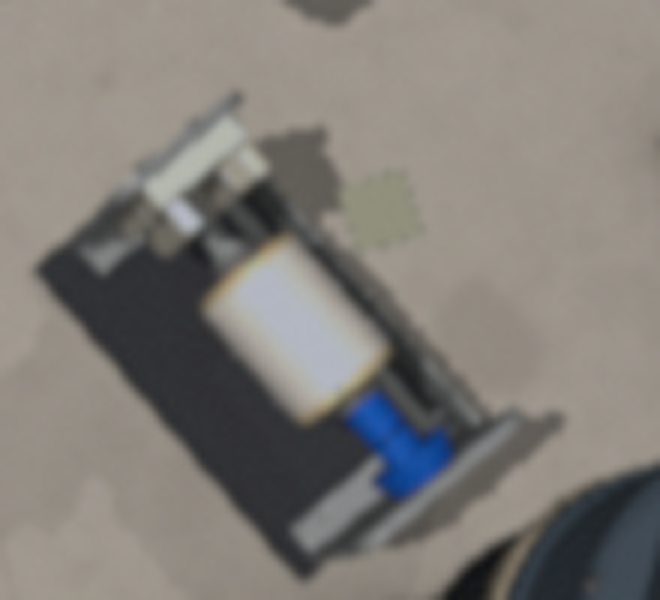

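View pics/side10.png

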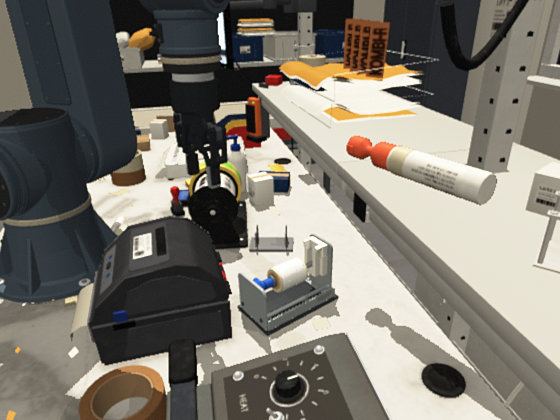

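```bash
python3 -c "
import cv2,numpy as np
a=cv2.imread('pics/side0.png').astype(int);b=cv2.imread('pics/side10.png').astype(int)
print('carton diff',np.abs(a-b)[165:210,252:300].mean())
from workcell import bot
print(bot.sign_off())"
```

```text
carton diff 2.475
the job is handed in; nothing more can be done
None
```

The label roll is in the stand, let go and at rest, and I handed the job in at about 11.7 s of the 43 s allowed.

**What I did:**
- I gripped the roll across its middle at 80 N and lifted it straight up off the rest.
- I tilted the pin end up 23° and put the blue cap into the low cheek's cup.
- I pressed the spring in and swung the pin down between the ribs to the channel floor. The axial push then read about 7 to 8 N, which fits the spring near full travel.
- I eased the pin about 7 mm along the axis, which put its tip about 3 mm inside the hole. Then I opened the fingers so the spring drove it the rest of the way, and backed the arm off.

**Last checks:**
- In the top picture both ends of the roll are within about 2 mm of where a seated spindle should be. The cap is in the blue cup and the pin is in the far block.
- The tool force was close to zero with the gripper well clear.
- The carton area in the side picture looks the same as at the start, with only a small pixel difference.

**What disagreed or was not checked:**
- The stand's position from the pictures left errors of up to 3 pixels.
- The cap touched the cup bottom about 1.5 mm sooner than I estimated, so I worked from the contact force from there on.
- Closing on the roll gave a brief upward reading of 18 N at the wrist. The cause is uncertain, perhaps the fingertips touching the rest's base plate. It was well below the 40 N and 120 N limits.
- I could not read the spring compression directly, so the seating is judged from the pictures only.

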